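Close the tea box: fold the flap and tuck it under the lip

TASK

Close the wooden tea box: with the fingertips, fold its sprung flap down flat over the box and then push the flap forward by its raised thumb bar until its front edge is tucked fully home beneath the steel lip, so that it stays shut by itself when you let go. Push gently and lift nothing: the box stays standing where it is, and the things around it are left alone.

Things in the scene. Friction and masses are not known exactly. Their poses are not given: they have to be found in the camera images.
- tea_box: open wooden box of sachets, loose, about 2 kg, 158 mm long (x), 122 mm wide (y), walls 55 mm high, standing at any yaw within 0.7 rad. Origin: centre of its underside. x points from the steel lip (front, -x end) to the hinge (rear, +x end), z up. Steel hinge plates 40 mm long stand at the rear corners (x 35 to 76, y +-58 mm) and reach z = 69 mm
- flap_hinge (a joint): flap angle, rad: 0 = folded flat on the box, 0.6 to 0.85 = standing open as found (1.2 at most). A spring lifts it back to about 0.7 whenever it is let go untucked; holding it flat takes about 1 N. Flat, its top lies 59 mm above the worktop, 5 mm below the lip's underside. Tucked and let go it rises against the lip, near 0.045; lying on top of the lip it would read about 0.12
- flap_slide (a joint): how far (m) the hinge pin and flap are pushed along their slots toward the lip (box -x): 0 = fully back, 0.016 = fully home, stopped there; starts between 0 and 0.003. Stays where left; about 3 N moves it. The edge clears the lip only below 0.005, so fold the flap flat first and keep it flat as it is pushed; fully home its edge is 11 mm beneath the lip
- flap_edge (a point): middle of the flap's free front edge, at mid thickness. The flap is a wooden plate 100 mm wide, 4 mm thick, reaching 120 mm from the hinge pin to this edge
- flap_bar (a point): foot of the upright rear face of the raised thumb bar on the flap's upper side, mid width, 92 mm from the hinge pin. The bar is 80 mm long across the flap and stands 10.5 mm above it; its front slopes down to the flap 109 mm from the pin, so push on its rear face (toward the hinge)
- lip_edge (a point): middle of the lip's free rear edge, on its underside, at box x = -60, z = 64 mm. The lip is a steel strip 110 mm wide and 4 mm thick (top at z = 68 mm) along the box front, covering x = -79 to -60 mm
- hinge_pin (a point): middle of the flap's hinge pin, which lies along box y at height z = 57 mm and at box x = 65 mm minus flap_slide
- spice_jar: small glass spice jar with dark lid, 48 mm across, 70 mm high, stands to the left of the tea box. Origin at the centre of its underside. Loose; a bystander to leave alone.
- black_cup: small black cup, 60 mm across, 58 mm high, stands to the right of the tea box. Origin at the centre of its underside. Loose; a bystander to leave alone.
- shears: pair of scissors with red handles lying flat near the front of the worktop, 87x199x9 mm. Origin at the centre of its underside. Loose; a bystander to leave alone.
- fish_tin: low round tin, 86 mm across, 40 mm high, toward the back of the worktop. Origin at the centre of its underside. Loose; a bystander to leave alone.
- red_canister: round canister with red lid, 74 mm across, 124 mm high, at the back of the worktop. Origin at the centre of its underside. Loose; a bystander to leave alone.
- sauce_bottle: squeeze bottle with pointed green cap, 66 mm across, 160 mm high, at the back of the worktop. Origin at the centre of its underside. Loose; a bystander to leave alone.
- tray_mug: orange mug with handle, 81x113x101 mm, at the back of the worktop. Origin at the centre of its underside. Loose; a bystander to leave alone.

How it is judged:
At the end, for the whole second after the job is handed in: The flap lies folded down (hinge under 0.075 rad) and pushed home (slide over 12 of 16 mm), its edge at least 6 mm beneath the lip; the box stands still and upright within 30 mm of where it was, and every bystander is within 30 mm of where it was (value of joint flap_hinge below 0.075 rad and value of joint flap_slide above 0.012 m and x of flap_edge in the frame of lip_edge below -0.006 m and z of flap_edge in the frame of lip_edge below 0 m and linear speed of tea_box below 0.01 m/s and angle between tea_box's own z axis and vertical below 0.05 rad and not (distance of tea_box from where it was at the start of the episode above 0.03 m) and not (height (world z) of tea_box above 0.012 m) and not (distance of spice_jar from where it was at the start of the episode above 0.03 m) and not (distance of black_cup from where it was at the start of the episode above 0.03 m) and not (distance of shears from where it was at the start of the episode above 0.03 m) and not (distance of fish_tin from where it was at the start of the episode above 0.03 m) and not (distance of red_canister from where it was at the start of the episode above 0.03 m) and not (distance of sauce_bottle from where it was at the start of the episode above 0.03 m) and not (distance of tray_mug from where it was at the start of the episode above 0.03 m)); the robot touches nothing.
It fails at once if the tea box is lifted or shoved more than 30 mm (distance of tea_box from where it was at the start of the episode above 0.03 m or height (world z) of tea_box above 0.012 m).
It fails at once if a bystander is moved more than 30 mm (distance of any of spice_jar, black_cup, shears, fish_tin, red_canister, sauce_bottle, tray_mug from where it was at the start of the episode above 0.03 m).
It fails at once if the box or its flap is pushed with more than 40 N (contact force between any of the fingers, the arm and tea_box above 40 N).
It also fails if it takes over 32 s, if anything falls off the work surface, if the arm or the gripper's body presses on something with over 40 N, if the wrist force passes 120 N, or if a joint passes its speed limit or range.

ROBOT

A 7-joint arm with a two-finger parallel gripper is mounted at the origin on a cart in front of the work surface, level with it; the furniture and walls round the work are solid. World frame = base frame: x ahead of the robot, y to its left, z up, the work surface at z = 0. Lengths are in m, angles in rad, forces in N, time in s.
With the tool pointing down it reaches from about 0.425 to 0.925 m from the base axis. Payload 6.8 kg.
Tool frame: the origin (TCP) lies midway between the tips of the shut fingers; the grasp point (between the pads) lies 19 mm behind it; x points along the fingers, y is the direction in which the jaws open and shut, and the axes are right-handed (so a half turn about x gives the same grasp; the last joint's range is limited). The gripper opens to 85 mm and grips with 20 to 120 N. Pads are 22 mm wide; open, the fingers measure 114 mm over their backs; the gripper's body (76 mm by 85 mm) begins 54 mm behind the grasp point. The pads swing forward as they close: fully open they stand 13 mm farther back than shut.
Start: joints at [1.055, 0.477, 0.022, 1.555, -0.011, 1.109, -0.083], TCP at [0.268, -0.62, 0.231] pointing down, gripper open.
Joint ranges: [-2.96, 2.96], [-0.34, 2.1], [-1.41, 1.46], [0.24, 2.44], [-1.37, 4.51], [0.17, 1.92], [-2.96, 2.96]. Speed limits (rad/s): [2.39, 2.39, 3.14, 3.14, 3.14, 3.14, 3.14].

INTERFACE

Orientations are given as a rotation vector (axis times angle).
In Python, from bench import r, viewer, nets gives the robot as it stands.
- The arm moves only by the shell command python3 -m pendant 'ROWS' [FORCE]. ROWS is JSON, one flat list of numbers, 5 for each row, row after row: the finger opening in mm, from 0 to 85.4, then the shift along the tool's x, y, z in mm, then the turn about the tool's x in rad. A call has 1 to 20 rows; each row shifts and turns the commanded pose from where the row before left it, along the tool's axes as they then stand; what a row does not reach is not made up. A row lasts 1/8 s, in which the tool goes at most 62.5 mm and 10.7 degrees, less where a joint would pass 70% of its speed; a pose out of reach is approached as far as the arm can. A call with a gripper value outside its range is refused whole. The fingers move at their own pace and stop on an object; FORCE is the grip in N (left out, the last holds). Time passes only in rows, so rows that do not move let the fingers close. It gives the time, the measured TCP pose, the force and the opening at its end, in the units of the state.
- r.get_obs(): the state, without advancing time (a new reading comes with each control period).
- viewer.grab_frame(name): name is "side" or "top"; returns (picture, depth): 420x560x3 uint8, red, green, blue; 420x560 float32, m along the optical axis (not along the pixel's ray), 0 where there is no reading.
- viewer.calibration(name): a dict with "mtx" (3x3 intrinsics, pixels), "world_to_cam" (4x4, takes a point from world to camera coordinates). Camera axes: x right, y up, looking along -z (the intrinsics and any distortion apply to the point x, -y, -z); pixel columns grow to the right and rows downward; lengths in m; the calibration is good to about 2 mm. A picture is of the moment at which its call begins. calibration takes no time and is no camera call.
- r.hand_in(): hands the job in, once; it reports no verdict.
Trained networks look in the newest picture that a camera, given by its name, has taken for a name from the list of things; names that differ only in an ending like _2 or _b are one class to them, and where a whole thing is asked for, a point or a joint stands for the part that bears it (a point fixed in the world has none). Each returns a list of dicts, best first, with "score" (0 to 1); they miss things now and then, are a little off and sometimes report something else, mostly with a low value. They report only what shows in the picture. A call takes as long as a camera call.
- nets.look_for(name, camera): "location" ([x, y, z] in m, in world coordinates, good to about 4 mm: the middle of the surface that is visible of it).
- nets.silhouettes(name, camera): "mask" (420x560 bool, what is visible of it).
The state is a dict: "clock": time; "joints": joint angles; "qvel": joint speeds; "tau": joint torques, N m; "tcp_pos": TCP position; "orientation": TCP orientation; "contact_force": force on the tool from outside, world axes, zero at the start; "moment": the same for the moment, N m; "grip_width": finger opening in m.
Only numpy, scipy, OpenCV 4.12 (cv2) and the standard library are available. Lean on these libraries where they do the work, as an engineer would, in place of code of your own. Each camera call takes 0.05 s, during which the arm holds its last target. There are 200 camera calls.

## Working session

There is one attempt and no reset: what is moved stays moved. The work goes in short steps, Python scripts to look and compute and a shell command to move; the robot and the scene stay as the last step left them, time stands still between calls to the robot, and variables do not carry over. Pictures are saved under pics/ and viewed, about 8 in all and at most 12, crops included, and the job is handed in when it is done.

```bash
mkdir -p pics
cat > h.py <<'E'
import numpy as np, cv2
from bench import r, viewer, nets
from scipy.spatial.transform import Rotation as R
def cloud(n,d):
    c=viewer.calibration(n);K=np.array(c["mtx"]);T=np.linalg.inv(np.array(c["world_to_cam"]))
    v,u=np.mgrid[:d.shape[0],:d.shape[1]]
    x=(u-K[0,2])/K[0,0]*d;y=(v-K[1,2])/K[1,1]*d
    return np.stack([x,-y,-d],-1)@T[:3,:3].T+T[:3,3]
E
python3 - <<'E'
from h import *
ims=[]
for n in("top","side"):
    im,d=viewer.grab_frame(n);ims.append(im);np.save(n+"_d.npy",d)
    print(n,{k:v for k,v in viewer.calibration(n).items()})
    cv2.imwrite(f"pics/{n}0.png",im[...,::-1])
    for k in("tea_box","flap_bar","flap_edge","lip_edge","spice_jar","black_cup"):
        print(k,[(np.round(a["location"],4),round(a["score"],2)) for a in nets.look_for(k,n)[:2]])
o=r.get_obs();print(o["clock"],o["tcp_pos"],R.from_rotvec(o["orientation"]).as_matrix().round(3),o["grip_width"])
E
```

```text
top {'mtx': array([[469.22823463,   0.        , 278.60235903],
       [  0.        , 469.22823463, 212.26151727],
       [  0.        ,   0.        ,   1.        ]]), 'world_to_cam': array([[-2.55571931e-02, -9.99665322e-01, -4.00931146e-03,
        -2.03023211e-01],
       [ 9.85766256e-01, -2.58681013e-02,  1.66119628e-01,
        -5.26590587e-01],
       [-1.66167745e-01,  2.93307461e-04,  9.86097457e-01,
        -9.91467487e-01],
       [ 0.00000000e+00,  0.00000000e+00,  0.00000000e+00,
         1.00000000e+00]])}
tea_box [(array([ 0.4954, -0.2949,  0.0707]), 0.92)]
flap_bar [(array([ 0.5129, -0.3055,  0.101 ]), 0.81)]
flap_edge [(array([ 0.5131, -0.3096,  0.1023]), 0.9), (array([ 0.7223, -0.2561,  0.0913]), 0.26)]
lip_edge [(array([ 0.4914, -0.2983,  0.0675]), 0.9), (array([ 0.514 , -0.3081,  0.1002]), 0.25)]
spice_jar [(array([ 0.5394, -0.192 ,  0.0671]), 0.62), (array([ 0.7248, -0.3667,  0.0392]), 0.19)]
black_cup [(array([ 0.4382, -0.4339,  0.0252]), 0.94), (array([ 0.5128, -0.3137,  0.1011]), 0.61)]
side {'mtx': array([[463.75345422,   0.        , 281.52952361],
       [  0
[... 289 characters left out ...]
],
       [ 0.        ,  0.        ,  0.        ,  1.        ]])}
tea_box [(array([ 0.4892, -0.2762,  0.0422]), 0.8)]
flap_bar [(array([ 0.5112, -0.3023,  0.1107]), 0.66)]
flap_edge [(array([ 0.5067, -0.3022,  0.1087]), 0.76), (array([ 0.7177, -0.1181,  0.0832]), 0.71)]
lip_edge [(array([ 0.3247, -0.1942,  0.0091]), 0.66), (array([ 0.5067, -0.3008,  0.1139]), 0.58)]
spice_jar [(array([ 0.5299, -0.1719,  0.0475]), 0.78), (array([ 0.4865, -0.2831,  0.0409]), 0.51)]
black_cup [(array([ 0.4304, -0.4123,  0.0409]), 0.86), (array([ 0.486 , -0.2839,  0.0421]), 0.3)]
0.7 [ 0.2677117  -0.61966781  0.23132452] [[ 0.     0.397 -0.918]
 [-0.    -0.918 -0.397]
 [-1.     0.    -0.   ]] 0.08566854430170728
```

View pics/top0.png

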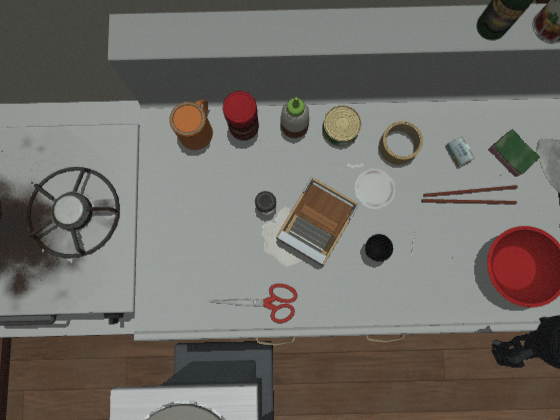

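View pics/side0.png

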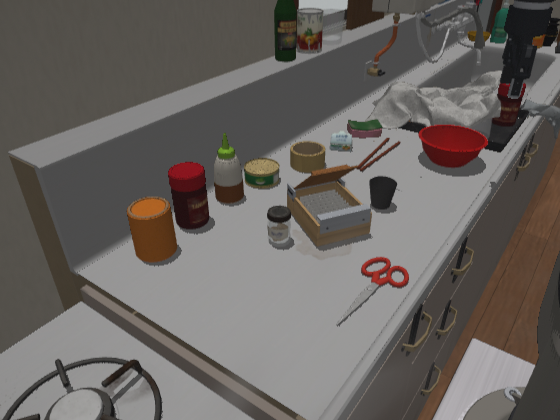

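Run:
```python
from h import *
im,d=viewer.grab_frame("top")
P=cloud("top",d)
m=nets.silhouettes("tea_box","top")[0]["mask"]
print(m.sum(), "ws z",np.median(P[200:220,200:240,2]))
mm=cv2.erode(m.astype(np.uint8),np.ones((2,2)))>0
for nm,lo,hi in(("rim",.045,.08),("lipplates",.063,.075)):
    q=P[m&(P[...,2]>lo)&(P[...,2]<hi)]
    print(nm,len(q),cv2.minAreaRect((q[:,:2]*1000).astype(np.float32)))
rc=cv2.minAreaRect((P[m&(P[...,2]>.045)&(P[...,2]<.08)][:,:2]*1000).astype(np.float32))
(w,h),a=rc[1],np.radians(rc[2]); yaw=a if w>h else a-np.pi/2
yaw=(yaw+np.pi/2)%np.pi-np.pi/2
c=np.array(rc[0])/1000;print("c",c,"yaw",yaw)
x=np.array([np.cos(yaw),np.sin(yaw)]);y=np.array([-x[1],x[0]])
q=P[m];b=np.c_[(q[:,:2]-c)@x,(q[:,:2]-c)@y,q[:,2]]*1000
for lo in range(-85,90,5):
    s=b[(b[:,0]>=lo)&(b[:,0]<lo+5)];
    if len(s): 
        t=s[abs(s[:,1])<40]; print(lo,"y",s[s[:,2]>40][:,1].min().round(),s[s[:,2]>40][:,1].max().round(),"zmid",np.percentile(t[:,2],[10,50,90]).round(1) if len(t) else "")
crop=cv2.resize(im[165:280,255:380],None,fx=6,fy=5.2,interpolation=cv2.INTER_CUBIC)
cv2.imwrite("pics/crop.png",crop[...,::-1])
```

```text
3923 ws z -9.74631937745718e-05
rim 1593 ((498.92205810546875, -300.5612487792969), (119.008056640625, 156.75575256347656), 57.42024612426758)
lipplates 740 ((494.8716735839844, -299.55999755859375), (117.80410766601562, 150.52931213378906), 59.2132453918457)
c [ 0.49892206 -0.30056125] yaw -0.5686239746209143
-80 y -56.0 57.0 zmid [28.2 63.9 68.6]
-75 y -58.0 59.0 zmid [65.5 67.2 70.3]
-70 y -59.0 60.0 zmid [64.7 67.2 69. ]
-65 y -59.0 59.0 zmid [65.6 67.6 69.9]
-60 y -60.0 59.0 zmid [63.6 65.5 68.1]
-55 y -59.0 59.0 zmid [21.  34.  45.3]
-50 y -59.0 58.0 zmid [43.1 45.6 46.9]
-45 y -58.0 58.0 zmid [ 9.8 19.1 29.2]
-40 y -59.0 58.0 zmid [32.2 42.2 46.6]
-35 y -59.0 58.0 zmid [ 8.  11.3 16.4]
-30 y -59.0 59.0 zmid [17.9 33.7 47.2]
-25 y -59.0 59.0 zmid [ 46.1 135.2 137.8]
-20 y -59.0 59.0 zmid [ 15.6  35.6 133.2]
-15 y -58.0 59.0 zmid [ 42.9 127.3 130.6]
-10 y -58.0 59.0 zmid [126.8 128.8 131.4]
-5 y -59.0 59.0 zmid [126.4 128.6 130.8]
0 y -59.0 58.0 zmid [125.5 128.  130.2]
5 y -59.0 59.0 zmid [107.6 109.4 110.6]
10 y -59.0 59.0 zmid [103.5 106.5 107.9]
15 y -59.0 58.0 zmid [ 98.9 101.8 104.1]
20 y -58.0 59.0 zmid [94.7 97.  99.3]
25 y -59.0 59.0 zmid [89.8 92.  95.2]
30 y -59.0 59.0 zmid [85.9 88.  90.3]
35 y -58.0 59.0 zmid [81.3 84.1 86.1]
40 y -59.0 59.0 zmid [76.7 79.4 82.2]
45 y -58.0 59.0 zmid [72.7 75.  77.3]
50 y -58.0 59.0 zmid [68.3 70.7 73.5]
55 y -58.0 59.0 zmid [63.1 66.4 68. ]
60 y -58.0 60.0 zmid [59.1 61.6 64.2]
65 y -57.0 59.0 zmid [57.8 59.9 62. ]
70 y -56.0 56.0 zmid [43.2 50.9 55.4]
75 y -55.0 55.0 zmid [52.2 54.2 56.3]
```

View pics/crop.png

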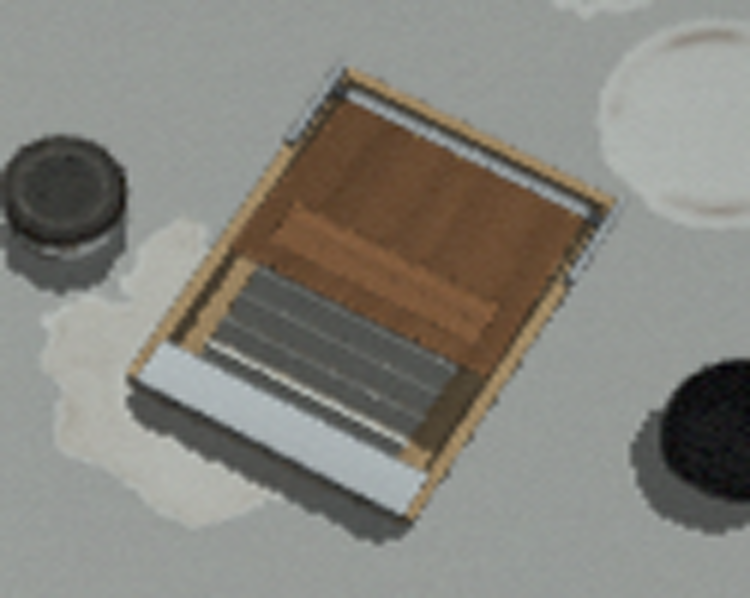

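```bash
python3 -m pendant '[0,0,0,0,0.163, 0,0,0,0,0.163, 0,0,0,0,0.163, 0,0,0,0,0.163, 0,0,0,0,0.163, 0,0,0,0,0.162, 0,3,-49,-6,0, 0,3,-49,-6,0, 0,3,-49,-6,0, 0,3,-49,-6,0, 0,3,-49,-6,0, 0,3,-49,-6,0, 0,3,-49,-6,0, 0,3,-50,-6,0, 0,0,0,0,0, 0,0,0,0,0]' 20
cat > s.py <<'E'
from h import *
o=r.get_obs();M=R.from_rotvec(o["orientation"]).as_matrix()
c=np.array([.499,-.3005]);w=-.5686;x=np.array([np.cos(w),np.sin(w)]);y=np.array([-x[1],x[0]])
p=o["tcp_pos"][:2]-c;f=o["contact_force"]
print("t",o["clock"],"box xyz mm",(1000*np.array([p@x,p@y,o["tcp_pos"][2]])).round(1),"tool z in box",M[:2,2]@x,M[:2,2]@y,"down",M[:,0].round(3),"F box",np.round([f[:2]@x,f[:2]@y,f[2]],1),o["grip_width"])
E
python3 s.py
```

```text
clock: 2.8
tcp_pos: [0.5197, -0.3149, 0.2073]
orientation: [-1.899, 0.556, 1.899]
contact_force: [-0.1, -1.0, 0.2]
grip_width: 0.0
t 2.8 box xyz mm [ 25.2  -1.  207.3] tool z in box -0.999999871774446 0.0005040526641804867 down [-0.    -0.001 -1.   ] F box [ 0.5 -0.9  0.2] 4.4319893223748156e-06
```

```bash
python3 -m pendant '[0,30,0,0,0, 0,40,0,0,0, 0,20,0,0,0, 0,6,0,0,0, 0,6,0,0,0, 0,6,0,0,0, 0,6,0,0,0, 0,5,0,0,0, 0,5,0,0,0, 0,0,0,0,0]'; python3 s.py;  python3 - <<'E'
from h import *
im,d=viewer.grab_frame("side")
cv2.imwrite("pics/side1.png",cv2.resize(im[120:260,220:440],None,fx=3.6,fy=3.6)[...,::-1])
E
```

```text
clock: 4.05
tcp_pos: [0.5198, -0.3143, 0.0829]
orientation: [-1.898, 0.555, 1.899]
contact_force: [-0.2, -0.7, 0.2]
grip_width: 0.0001
t 4.05 box xyz mm [25.  -0.5 82.9] tool z in box -0.9999996816118165 0.0005303111788620763 down [-0.001  0.    -1.   ] F box [ 0.2 -0.7  0.2] 0.00010976508476438887
```

View pics/side1.png

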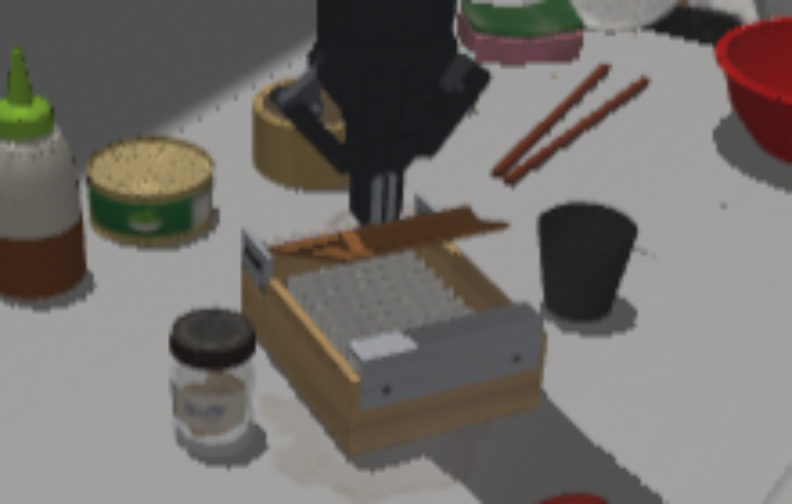

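The flap is folding (view 4): fingertips at crop (375,205) behind the bar, box unmoved. I'll keep going down slowly.

```bash
python3 -m pendant '[0,5,0,0,0, 0,5,0,0,0, 0,4,0,0,0, 0,3,0,0,0, 0,2,0,0,0, 0,1.5,0,0,0, 0,0,0,0,0]'; python3 s.py
```

```text
clock: 4.97
tcp_pos: [0.52, -0.3145, 0.0627]
orientation: [-1.899, 0.555, 1.899]
contact_force: [-0.4, 0.6, -0.6]
grip_width: 0.0003
t 4.975 box xyz mm [25.2 -0.5 62.7] tool z in box -0.9999998236417365 0.0005933847000588287 down [ 0. -0. -1.] F box [-0.6  0.3 -0.6] 0.0003124596328836672
```

```bash
python3 -m pendant '[0,1.5,0,0,0, 0,1,0,0,0, 0,1,0,0,0, 0,0,0,0,0]'; python3 s.py;python3 -m pendant '[0,0.7,0,0,0, 0,0,0,0,0]'; python3 s.py
```

```text
clock: 5.48
tcp_pos: [0.5199, -0.3145, 0.0592]
orientation: [-1.898, 0.555, 1.899]
contact_force: [-0.5, -0.3, 0.2]
grip_width: -0.0004
t 5.475 box xyz mm [25.2 -0.5 59.2] tool z in box -0.9999997716623678 0.0006720292702109479 down [-0.  0. -1.] F box [-0.3 -0.5  0.2] -0.00044451950476555226
clock: 5.72
tcp_pos: [0.52, -0.3145, 0.0589]
orientation: [-1.899, 0.555, 1.898]
contact_force: [-1.3, 0.1, 4.6]
grip_width: -0.0003
t 5.725 box xyz mm [25.2 -0.5 58.9] tool z in box -0.999999774033072 0.0006708912371938231 down [ 0.  0. -1.] F box [-1.2 -0.6  4.6] -0.0002790108649228076
```

```bash
python3 -m pendant '[0,0,0,6,0, 0,0,0,6,0, 0,0,0,6,0, 0,0,0,6,0, 0,0,0,6,0, 0,0,0,4,0, 0,0,0,0,0]'; python3 s.py;  python3 - <<'E'
from h import *
im,d=viewer.grab_frame("side")
cv2.imwrite("pics/side2.png",cv2.resize(im[150:250,260:400],None,fx=5.6,fy=5.6)[...,::-1])
E
```

```text
clock: 6.6
tcp_pos: [0.4906, -0.2958, 0.0585]
orientation: [-1.897, 0.555, 1.9]
contact_force: [-0.3, 0.5, 2.6]
grip_width: -0.0001
t 6.6 box xyz mm [-9.6 -0.5 58.5] tool z in box -0.999999006389404 0.0006203001937672778 down [-0.001  0.001 -1.   ] F box [-0.6  0.3  2.6] -5.672441200175157e-05
```

View pics/side2.png

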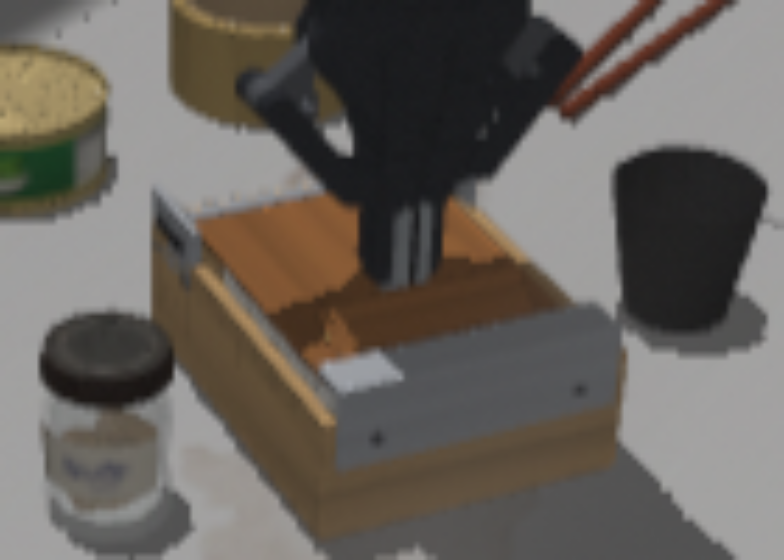

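View 5: the flap lies flat, with the fingers (400,280) just behind the bar and the free edge level with or below the lip (340,370). Next I push forward.

```bash
python3 -m pendant '[0,0.4,0,3,0, 0,0,0,3,0, 0,0,0,2,0, 0,0,0,2,0, 0,0,0,2,0, 0,0,0,0,0]'; python3 s.py; python3 -m pendant '[0,0,0,2,0, 0,0,0,2,0, 0,0,0,2,0, 0,0,0,0,0]'; python3 s.py
```

```text
clock: 7.4
tcp_pos: [0.4809, -0.2896, 0.0582]
orientation: [-1.898, 0.555, 1.899]
contact_force: [1.4, -1.5, 4.5]
grip_width: -0.0001
t 7.4 box xyz mm [-21.1  -0.5  58.2] tool z in box -0.9999997084383451 0.0006517402032691273 down [-0.  0. -1.] F box [ 2.  -0.5  4.5] -6.0256669822394436e-05
clock: 7.9
tcp_pos: [0.4758, -0.2863, 0.0582]
orientation: [-1.898, 0.555, 1.899]
contact_force: [1.6, -1.2, 3.7]
grip_width: -0.0001
t 7.9 box xyz mm [-27.2  -0.5  58.2] tool z in box -0.9999996433196444 0.0006300220370648927 down [-0.  0. -1.] F box [ 2.  -0.2  3.7] -6.617422849410234e-05
```

```bash
python3 -m pendant '[0,0,0,2,0, 0,0,0,2,0, 0,0,0,0,0]'; python3 s.py; python3 -m pendant '[0,0,0,1,0, 0,0,0,1,0, 0,0,0,0,0]'; python3 s.py
```

```text
clock: 8.28
tcp_pos: [0.4731, -0.2845, 0.0584]
orientation: [-1.899, 0.556, 1.898]
contact_force: [2.8, -1.6, 2.3]
grip_width: -0.0002
t 8.275 box xyz mm [-30.5  -0.5  58.4] tool z in box -0.99999933957924 0.0007114898705312587 down [ 0.001 -0.    -1.   ] F box [3.2 0.2 2.3] -0.0002150808957032331
clock: 8.65
tcp_pos: [0.4731, -0.2844, 0.0588]
orientation: [-1.903, 0.557, 1.895]
contact_force: [6.4, -4.6, 1.0]
grip_width: -0.0001
t 8.65 box xyz mm [-30.6  -0.4  58.8] tool z in box -0.9999896172678189 0.0006135897555073444 down [ 0.004 -0.002 -1.   ] F box [ 7.9 -0.5  1. ] -0.0001328085795015692
```

Stalled at x = -30.6 mm with force rising to 8 N, which is the end stop. I'll ease back, lift and move clear, then check.

```bash
python3 -m pendant '[0,0,0,-2.5,0, 0,-1,0,-1,0, 0,-4,0,-2,0, 0,-20,0,-4,0, 0,-50,0,0,0, 0,-60,0,0,0, 0,0,60,0,0, 0,0,60,0,0, 0,0,60,0,0, 0,0,0,0,0, 0,0,0,0,0]'; python3 s.py;  python3 - <<'E'
from h import *
S=[]
for n in("side","top"):
    im,d=viewer.grab_frame(n)
    a=im[150:250,260:400] if n=="side" else im[170:270,255:395]
    S.append(cv2.resize(a,None,fx=2.8*2,fy=2.8))if 0 else S.append(cv2.resize(a,None,fx=4.2,fy=3*1.0*1.0*1.0*1.0*1.0*1.0 if 0 else 2.95))
    if n=="top":
        P=cloud("top",d);m=nets.silhouettes("tea_box","top")[0]["mask"]
        q=P[m&(P[...,2]>.045)&(P[...,2]<.08)];print(cv2.minAreaRect((q[:,:2]*1000).astype(np.float32)))
        c=np.array([.499,-.3005]);w=-.5686;x=np.array([np.cos(w),np.sin(w)]);y=np.array([-x[1],x[0]])
        q=P[m];b=np.c_[(q[:,:2]-c)@x,(q[:,:2]-c)@y,q[:,2]]*1000
        for lo in range(-80,80,5):
            t=b[(b[:,0]>=lo)&(b[:,0]<lo+5)&(abs(b[:,1])<35)]
            if len(t):print(lo,np.median(t[:,2]).round(1),end="; ")
        for k in("spice_jar","black_cup"): print(k,nets.look_for(k,n)[0])
cv2.imwrite("pics/end.png",np.vstack(S)[...,::-1])
E
```

```text
clock: 10.02
tcp_pos: [0.3816, -0.439, 0.1926]
orientation: [-1.896, 0.554, 1.899]
contact_force: [1.2, 0.4, -0.7]
grip_width: -0.0002
t 10.025 box xyz mm [ -24.3 -179.9  192.6] tool z in box -0.9999973204772095 0.000984913191331324 down [-0.001  0.002 -1.   ] F box [ 0.8  0.9 -0.7] -0.00024831963653236923
((499.6254577636719, -300.2645263671875), (118.90263366699219, 157.27349853515625), 57.72081756591797)
-80 64.5; -75 67.4; -70 67.4; -65 67.5; -60 64.6; -55 67.2; -50 71.0; -45 72.4; -40 62.3; -35 61.0; -30 61.4; -25 61.8; -20 61.5; -15 61.1; -10 61.0; -5 60.2; 0 60.3; 5 59.9; 10 59.9; 15 59.8; 20 59.6; 25 59.3; 30 59.1; 35 58.7; 40 58.5; 45 60.2; 50 59.3; 60 12.2; 65 8.9; 70 28.6; 75 53.6; spice_jar {'location': [0.5381, -0.1912, 0.0691], 'score': 0.73}
black_cup {'location': [0.4441, -0.4284, 0.0192], 'score': 0.98}
```

View pics/end.png

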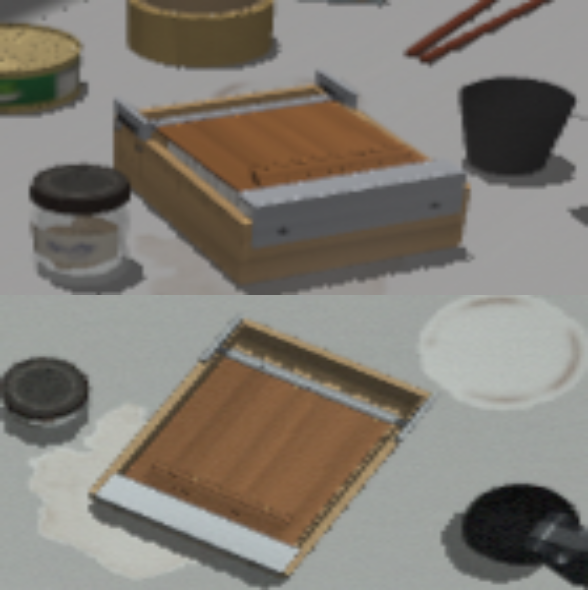

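```bash
python3 -c "
from bench import r
print(r.hand_in())"
```

```text
the job is handed in; nothing more can be done
None
```

The tea box is closed and handed in. I folded the flap flat with the shut fingertips, pushed it by its thumb bar to the end stop, and backed the arm off clear of the box. The robot's clock read about 10 s of the 32 s allowed.

What the last checks showed, from the cameras with the arm clear:
- **Flap angle:** it slopes at about 0.04 rad, which matches tucked and resting against the lip (0.045). Lying on top of the lip would have read about 0.12.
- **Slide:** the bar's rear face is at about box x = -42 mm, so the flap is about 15–16 mm home. The push also stalled there as the force rose to about 8 N.
- **Box:** it moved less than 1 mm. The highest force at the wrist in the readings between moves was about 8 N.
- **Bystanders:** the spice jar reads within about 1 mm of where it was. The black cup reads 8 mm off in the network, but the arm partly hid it in that picture and was never near it. I did not re-measure the others; the arm went nowhere near them.

No check failed. Apart from the cup reading, none disagreed.

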